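# Slide the white reference tile home in the colour reader

## Task

Get the tea colour reader ready for its white calibration: push the framed white reference tile back until it lies flat against the long rail of the reader's deck, then slide it along that rail into the corner nest, until it is fully home against both the rail and the end stop and covers the glass window. Once it is home, press the button on the console right down and let it come up again. The tile stays flat on the deck all the while, never lifted, and the black cup, the tin and the tasting cup are left where they stand.

Things in the scene. Friction and masses are not known exactly. Their poses are not given: they have to be found in the camera images.
- reader: Desktop colour reader, a low white box that cannot move, 250 (x) by 410 (y) by 60 mm high. Origin: centre of its underside, on the work surface; z up. Its flat grey deck is at z = 60 mm, from x = -123 to 85 and y = -200 to 105 mm. Beyond, from y = 118 to 200 mm, the console (top at z = 78 mm) carries a dark display and the button. The long rail is on its +x side.
- rail (a point): Foot of the long rail's inner face, at mid-length (reader x = 85, y = -42, z = 60 mm). The rail is a straight aluminium bar along y on the deck's +x side, from reader y = -200 to 117 mm, 12 mm high above the deck and 12 mm thick.
- nest (a point): Centre of the glass window on the deck, in the corner nest (reader x = 55, y = 75, z = 60 mm). Axes as the reader's: +x to the rail (inner face 30 mm away), +y to the end stop (inner face 30 mm away, a bar 12 mm high and 12 mm thick at right angles to the rail). A tile fully home has its origin here.
- guide (a point): Inner edge of the guide strip at its -y end, on the deck (reader x = 21, y = 55, z = 60 mm). The strip, 8 mm high and 10 mm thick, runs from here to the end stop, parallel to the rail and 64 mm from it, so the nest is open only towards -y and above. A flared lead-in of the same height reaches on to reader y = 37 mm.
- tile: White ceramic reference tile in a square aluminium frame, 60 by 60 mm, 14 mm high, about 0.12 kg, loose, lying flat on the deck. Origin: centre of its underside; z up, x and y along its sides. Its top is an open recess 48 by 48 mm and 6 mm deep: the frame wall around it is 6 mm thick, the white floor of the recess is 8 mm above the underside. Fingertips can push it from inside the recess or from outside.
- read_button (a joint): The button's travel in m: 0 up, 0.006 fully down. A spring returns it; about 5 N pushes it fully down.
- read_button_top (a point): Centre of the top of the round white push button (28 mm across, in a black housing) on the console at reader x = -65, y = 159 mm; it is pressed straight down.
- zero_cup: Black round cup (dark reference), closed top, 42 mm across, 34 mm high, loose, standing on the front part of the deck, well off the rail. Origin: centre of its underside. To be left alone.
- tea_tin: Plain steel tea tin with lid, 67 mm across, 80 mm high, loose, standing on the work surface beside the reader's -y end. Origin: centre of its underside. To be left alone.
- tasting_cup: White handleless tasting cup, 72 mm across, 62 mm high, loose, standing on the work surface beside the reader's +y (console) end. Origin: centre of its underside. To be left alone.
Mind the look-alikes: they are no part of the job. Leave any green look-alike of the tile alone.

How it is judged (in metres and radians):
On the way, in this order (a step that is already met when the one before it is completed fails the run):
1. the tile lies flat and square against the long rail (gap under 4.5 mm), still outside its home by 20 mm or more along the rail (x of tile in the frame of nest between -0.0045 and 0.003 m and y of tile in the frame of nest below -0.02 m and z of tile in the frame of nest between -0.003 and 0.003 m and (angle between the x axis of tile and the x axis of reader, either way round below 0.08 rad or angle between the y axis of tile and the x axis of reader, either way round below 0.08 rad)), for 0.1 s.
2. the tile is fully home in the corner nest, against rail and end stop (y of tile in the frame of nest between -0.003 and 0.003 m and x of tile in the frame of nest between -0.0025 and 0.003 m and z of tile in the frame of nest between -0.003 and 0.003 m and angle between tile's own z axis and vertical below 0.05 rad and (angle between the x axis of tile and the x axis of reader, either way round below 0.05 rad or angle between the y axis of tile and the x axis of reader, either way round below 0.05 rad)), for 0.1 s.
3. the button is pressed down with the tile home (all of step 2 and value of joint read_button above 0.0045 m), for 0.05 s.
At the end, for the whole second after the job is handed in: The tile lies flat on the deck, at rest, fully home: gap to the rail under 2.5 mm, gap to the end stop under 3 mm, square within 0.05 rad; the button is up again; black cup within 15 mm and tin and tasting cup within 20 mm of where they stood (all of step 2 and value of joint read_button below 0.0015 m and linear speed of tile below 0.01 m/s and distance of zero_cup from where it was at the start of the episode below 0.015 m and distance of each of tea_tin, tasting_cup from where it was at the start of the episode below 0.02 m); the robot touches nothing.
It fails at once if the tile is lifted more than 8 mm off the deck, or tipped (z of tile in the frame of nest above 0.008 m or angle between tile's own z axis and vertical above 0.3 rad).
It fails at once if the button is pressed before the tile is home (value of joint read_button above 0.003 m and not (y of tile in the frame of nest between -0.003 and 0.003 m and x of tile in the frame of nest between -0.0025 and 0.003 m and z of tile in the frame of nest between -0.003 and 0.003 m and angle between tile's own z axis and vertical below 0.05 rad and (angle between the x axis of tile and the x axis of reader, either way round below 0.05 rad or angle between the y axis of tile and the x axis of reader, either way round below 0.05 rad))).
It fails at once if the black cup, the tin or the tasting cup is disturbed (distance of zero_cup from where it was at the start of the episode above 0.015 m or distance of any of tea_tin, tasting_cup from where it was at the start of the episode above 0.02 m).
It also fails if it takes over 51 s, if anything falls off the work surface, if the arm or the gripper's body presses on something with over 40 N, if the wrist force passes 120 N, or if a joint passes its speed limit or range.

## Robot

A 6-joint arm with a two-finger parallel gripper is mounted at the origin on the work surface. World frame = base frame: x ahead of the robot, y to its left, z up, the work surface at z = 0. Lengths are in m, angles in degrees, forces in N, time in s.
With the tool pointing down it reaches from about 0.425 to 0.95 m from the base axis. Payload 14.7 kg.
Tool frame: the origin (TCP) lies midway between the tips of the shut fingers; the grasp point (between the pads) lies 19 mm behind it; z points along the fingers, y is the direction in which the jaws open and shut (so a half turn about z gives the same grasp; the last joint's range is limited). The gripper opens to 85 mm and grips with 20 to 120 N. Pads are 22 mm wide; open, the fingers measure 114 mm over their backs; the gripper's body (76 mm by 85 mm) begins 54 mm behind the grasp point. The pads swing forward as they close: fully open they stand 13 mm farther back than shut.
Start: joints at [70.554, 27.513, 91.461, -0, 61.026, -2.67], TCP at [0.188, 0.622, 0.231] pointing down, gripper open.
Joint ranges: [-157.49, 157.49], [-46.99, 117.5], [13.45, 153.17], [-89.5, 269.5], [5.16, 153.95], [-167.48, 167.48]. Speed limits (degrees/s): [108.29, 108.29, 136.94, 172.46, 172.46, 172.46].

## Interface

Orientations are given as [roll, pitch, yaw] about the fixed x, y, z axes, in that order (R = Rz(yaw) Ry(pitch) Rx(roll)).
In Python, from workcell import bot, imaging gives the robot as it stands. The module is installed in compiled form; this text tells all that it offers.
- The arm moves only by the shell command python3 -m inch 'ROWS'. ROWS is text: rows parted by semicolons, each of 7 numbers parted by spaces: the shift along the world's x, y, z in units of 25 mm (1.0 is 25 mm), then the turn, a rotation vector about the world's x, y, z in units of 0.12 rad (1.0 is 0.12 rad), then the opening, from 0 (shut) to 1 (fully open). In form: tx ty tz wx wy wz grip; .... A call has 1 to 8 rows; each row shifts and turns the pose as measured when the row begins; what a row does not reach is not made up. A row lasts 1/10 s, in which the tool goes at most 50 mm and 8.59 degrees, less where a joint would pass 70% of its speed; a pose out of reach is approached as far as the arm can. A call with a number of a shift or a turn outside -1 to 1 is refused whole. A call with a gripper value outside its range is refused whole. The fingers move at their own pace and stop on an object; the grip force is fixed at half the most. Time passes only in rows, so rows that do not move let the fingers close. It gives the time, the measured TCP pose, the force and the opening at its end, in the units of the state.
- bot.get_obs(): the state, without advancing time (a new reading comes with each control period).
- imaging.grab_frame(name): name is "scene" or "top"; returns the picture (384x512x3 uint8, red, green, blue); there is no depth.
- imaging.get_calibration(name): a dict with "mtx" (3x3 intrinsics, pixels), "k1" (the pictures are not rectified: a ray, as slopes to the right and down, at radius r is drawn at 1 + k1 r^2 times it, then the intrinsics apply), "R" (3x3) and "t" (3): a world point X has camera coordinates R X + t. Camera axes: x right, y down, z forward; pixel columns grow to the right and rows downward; lengths in m; the calibration is good to about 2 mm. A picture is of the moment at which its call begins. get_calibration takes no time and is no camera call.
- bot.close_job(): hands the job in, once; it reports no verdict.
The state is a dict: "time_s": time; "qpos": joint angles; "joint_vel": joint speeds; "joint_efforts": joint torques, N m; "position": TCP position; "eef_rot": TCP orientation; "contact_force": force on the tool from outside, world axes, zero at the start; "wrist_torque": the same for the moment, N m; "opening": finger opening in m.
Only numpy, scipy, OpenCV 4.12 (cv2) and the standard library are available. Lean on these libraries where they do the work, as an engineer would, in place of code of your own. Each camera call takes 0.05 s, during which the arm holds its last target.

## Working session

There is one attempt and no reset: what is moved stays moved. The work goes in short steps, Python scripts to look and compute and a shell command to move; the robot and the scene stay as the last step left them, time stands still between calls to the robot, and variables do not carry over. Pictures are saved under pics/ and viewed, and the job is handed in when it is done.

```bash
mkdir -p pics; python3 - <<'E'
from workcell import bot, imaging
import cv2
print(bot.get_obs())
for n in("scene","top"):
    f=imaging.grab_frame(n); cv2.imwrite(f"pics/{n}0.png",f[:,:,::-1])
    print(imaging.get_calibration(n))
E
```

```text
{'time_s': 0.0, 'qpos': array([ 7.05560895e+01,  2.75501422e+01,  9.14966435e+01, -1.74486299e-03,
        6.10254456e+01, -2.66975484e+00]), 'joint_vel': array([-0.04470778,  0.02763596,  0.02087819,  0.0096057 , -0.00487124,
       -0.06145031]), 'joint_efforts': array([ 1.27288640e-03, -9.50594187e+01, -4.30198395e+01, -3.82510279e-05,
        1.18578417e-02, -3.39877737e-06]), 'position': array([0.18743019, 0.62193073, 0.23065032]), 'eef_rot': array([-1.79927776e+02, -1.84072351e-03,  1.63226689e+02]), 'contact_force': array([0.55157771, 0.2915648 , 0.31337646]), 'wrist_torque': array([ 0.05121349, -0.02965773,  0.02940054]), 'opening': 0.08544244648364459}
{'mtx': array([[447.68398427,   0.        , 257.17628654],
       [  0.        , 447.68398427, 191.11359878],
       [  0.        ,   0.        ,   1.        ]]), 'k1': 0.05295577522747143, 'R': array([[-5.22364965e-01,  8.52721814e-01, -5.92737878e-04],
       [ 6.45564908e-01,  3.95009325e-01, -6.53615776e-01],
       [-5.57118293e-01, -3.41808633e-01, -7.56826312e-01]]), 't': array([ 0.28256845, -0.35907162,  1.59150342])}
{'mtx': array([[454.17535511,   0.        , 258.41328937],
       [  0.        , 454.17535511, 198.72456483],
       [  0.        ,   0.        ,   1.        ]]), 'k1': -0.09131708909199801, 'R': array([[-3.91428558e-04, -9.99598407e-01,  2.83349976e-02],
       [-9.96852540e-01, -1.85627708e-03, -7.92563387e-02],
       [ 7.92771074e-02, -2.82768375e-02, -9.96451484e-01]]), 't': array([0.02037037, 0.64961168, 1.2351576 ])}
```

View pics/scene0.png

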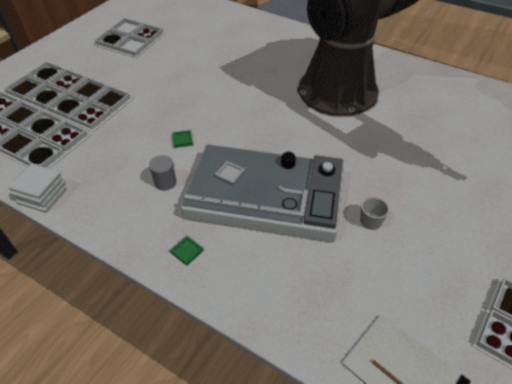

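View pics/top0.png

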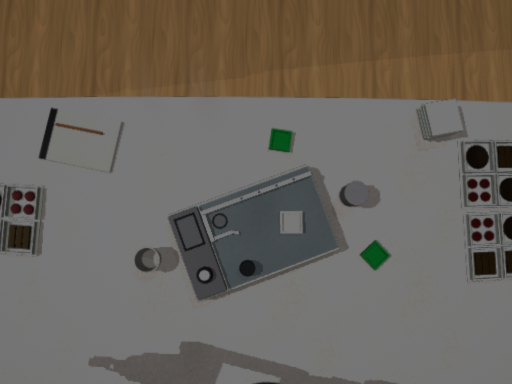

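Top view: reader centred near (255,232), rail along its upper edge (202,208)→(310,174), console left, tile at (291,222), black cup (247,268), tin (354,194), tasting cup (148,259), green look-alikes at (281,140), (375,254). I'll enlarge it.

```bash
python3 - <<'E'
import cv2
f=cv2.imread("pics/top0.png")[155:310,160:350]
cv2.imwrite("pics/topc.png",cv2.resize(f,None,fx=4,fy=4,interpolation=cv2.INTER_CUBIC)[:600,:800])
f=cv2.imread("pics/scene0.png")[135:245,170:350]
cv2.imwrite("pics/scenec.png",cv2.resize(f,None,fx=4,fy=4,interpolation=cv2.INTER_CUBIC))
E
```

```text
(no output)
```

View pics/topc.png

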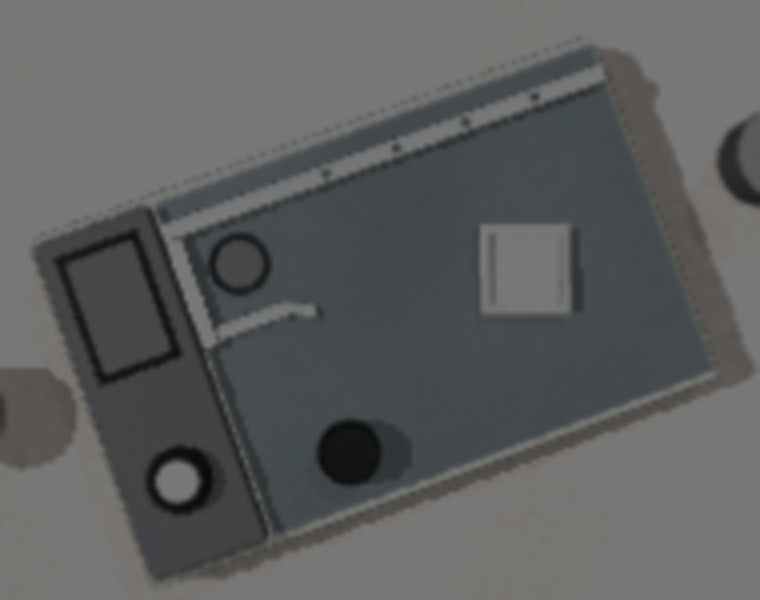

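View pics/scenec.png

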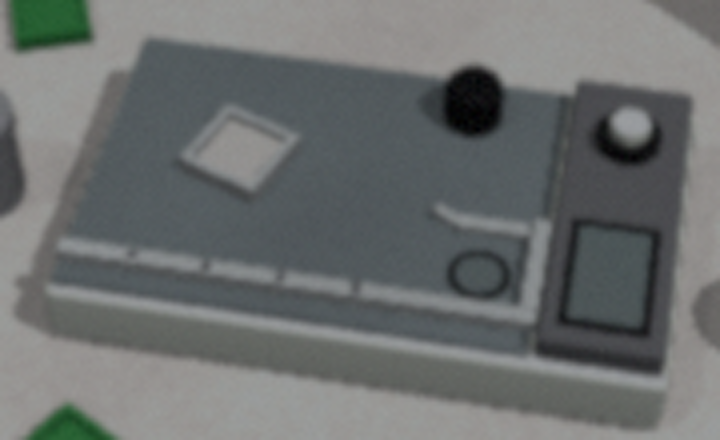

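```bash
cat > h.py <<'E'
import numpy as np
from scipy.optimize import least_squares
from workcell import bot, imaging
C={n:imaging.get_calibration(n) for n in("scene","top")}
def proj(n,X):
    c=C[n];p=c["R"]@np.asarray(X,float)+c["t"];s=p[:2]/p[2];s=s*(1+c["k1"]*(s@s))
    return (c["mtx"]@[*s,1])[:2]
def w(n,uv,z):
    return least_squares(lambda q:proj(n,[q[0],q[1],z])-uv,[0.3,0.5]).x
def place(P,X):
    a=P[2];return np.array([P[0]+np.cos(a)*X[0]-np.sin(a)*X[1],P[1]+np.sin(a)*X[0]+np.cos(a)*X[1],X[2]])
OFF={"top":(160,155),"scene":(170,135)}
def cr(n,u,v): return np.array([(u+.5)/4-.5+OFF[n][0],(v+.5)/4-.5+OFF[n][1]])
def fit(obs,x0):
    f=lambda P:np.concatenate([proj(n,place(P,np.array(X)/1e3))-cr(n,*c) for n,c,X in obs])
    r=least_squares(f,x0,loss="soft_l1",f_scale=.5);return r.x,f(r.x).reshape(-1,2)
E
python3 - <<'E'
from h import *
obs=[("top",(239,264),(55,75,60)),("top",(714,373),(-125,-205,60)),("top",(590,42),(125,-205,60)),("top",(33,245),(125,205,78)),("top",(157,580),(-125,205,78)),("top",(604,80),(85,-200,72)),("top",(600,66),(97,-200,72)),
("scene",(478,273),(55,75,60)),("scene",(150,40),(-125,-205,60)),("scene",(48,288),(125,-205,60)),("scene",(668,368),(125,205,78)),("scene",(692,97),(-125,205,78))]
P0=[*w("top",(255,232),.06),0.2]
for s in (0.3,):
    P,r=fit(obs,[P0[0],P0[1],s]);print(P,np.degrees(P[2]));print(r.round(1))
tile=[("top",(480,222),(30,30,14)),("top",(572,222),(30,-30,14)),("top",(571,315),(-30,-30,14)),("top",(481,315),(-30,30,14)),
("scene",(181,156),(30,-30,14)),("scene",(230,103),(-30,-30,14)),("scene",(300,137),(-30,30,14)),("scene",(252,195),(30,30,14))]
tile=[(n,c,(X[0],X[1],X[2]+60)) for n,c,X in tile]
T,r=fit(tile,[P[0],P[1],0]);print("tile",T,np.degrees(T[2]));print(r.round(1))
d=T[:2]-P[:2];a=P[2];R=np.array([[np.cos(a),np.sin(a)],[-np.sin(a),np.cos(a)]])
print("tile in reader",R@d,"yaw rel",np.degrees(T[2]-a))
print("reader x axis",R[0],"y",R[1])
for k,X in dict(nest=(.055,.075,.06),button=(-.065,.159,.09),guide=(.021,.055,.06)).items():print(k,place(P,X))
print("button check",proj("top",place(P,(-.065,.159,.088))),cr("top",178,482))
c=w("top",cr("top",349,452),.094);print("zerocup",c,R@(c-P[:2]))
E
```

```text
[0.56078748 0.03727187 0.35446019] 20.30907317295241
[[ 0.   0.5]
 [ 1.8 -0.2]
 [ 0.1 -3.7]
 [-4.  -2.8]
 [-2.9  2.9]
 [ 0.8  0.5]
 [ 0.2 -0.1]
 [ 0.1 -0.2]
 [-2.5 -2.3]
 [-2.8  0.3]
 [ 1.3  1. ]
 [ 2.3 -2. ]]
tile [ 0.58418263 -0.06339803 -0.00892598] -0.5114209472512542
[[-0.3  0.3]
 [-0.9  0.6]
 [-0.7 -0.2]
 [-0.6 -0.4]
 [-0.8 -0.1]
 [-0.6 -0.1]
 [-0.2 -0.4]
 [-0.4 -1.2]]
tile in reader [-0.01300016 -0.10253174] yaw rel -20.820494120203662
reader x axis [0.93783398 0.34708417] y [-0.34708417  0.93783398]
nest [0.58633704 0.12669904 0.06      ]
button [0.44464189 0.163827   0.09      ]
guide [0.56139237 0.0961415  0.06      ]
button check [204.24059142 275.17716463] [204.125 275.125]
zerocup [0.46460724 0.0528355 ] [-0.08479921  0.04797875]
```

```bash
python3 - <<'E'
from h import *
obs=[("top",(239,264),(55,75,60)),("top",(604,80),(85,-200,72)),("top",(600,66),(97,-200,72)),("top",(178,482),(-65,159,88)),("top",(190,238),(85,105,72)),
("scene",(478,273),(55,75,60)),("scene",(60,238),(85,-200,72)),("scene",(632,126),(-65,159,88))]
P,r=fit(obs,[.56,.037,.35]);print(P,np.degrees(P[2]));print(r.round(1))
for k,X in dict(nest=(.055,.075,.06),button=(-.065,.159,.09)).items():print(k,place(P,X))
E
python3 -m inch '.567 -.978 0 0 0 .675 0; .567 -.978 0 0 0 .675 0; .567 -.978 0 0 0 .675 0; .567 -.978 0 0 0 .675 0; .567 -.978 0 0 0 .675 0; .567 -.978 0 0 0 .675 0; .567 -.978 0 0 0 .675 0; .567 -.978 0 0 0 .675 0'
```

```text
[0.56148211 0.03755232 0.35797796] 20.510626448529116
[[-0.1  0.4]
 [ 0.5  0.1]
 [-0.1 -0.6]
 [ 0.2 -0. ]
 [-2.6  0.1]
 [ 0.2 -0.1]
 [-0.  -0.9]
 [-0.8  1.2]]
nest [0.58671693 0.12706883 0.06      ]
button [0.44489205 0.1636981  0.09      ]
time_s: 0.9
position: [0.3012, 0.4204, 0.2278]
eef_rot: [-179.8, -0.2, -158.0]
contact_force: [0.7, 0.7, 0.1]
opening: 0.0001
```

```bash
python3 -m inch '.567 -.978 0 0 0 -.2 0; .567 -.978 0 0 0 0 0; .567 -.978 0 0 0 0 0; .567 -.978 0 0 0 0 0; .567 -.978 0 0 0 0 0; .567 -.978 0 0 0 0 0; .567 -.978 0 0 0 0 0; .567 -.978 0 0 0 0 0'; python3 -m inch '.567 -.978 0 0 0 0 0; .567 -.978 0 0 0 0 0; .567 -.978 0 0 0 0 0; .567 -.978 0 0 0 0 0; .567 -.978 0 0 0 0 0; .567 -.978 0 0 0 0 0; .567 -.978 0 0 0 0 0; .567 -.978 0 0 0 0 0'
```

```text
time_s: 1.7
position: [0.417, 0.2153, 0.2267]
eef_rot: [-179.7, -0.3, -159.2]
contact_force: [0.2, 0.6, 0.2]
opening: 0.0002
time_s: 2.5
position: [0.5328, 0.0103, 0.2255]
eef_rot: [-179.8, -0.5, -159.2]
contact_force: [0.2, 0.4, 0.1]
opening: -0.0001
```

```bash
python3 -m inch '.6 -.9 -.8 0 0 0 0; .6 -.9 -.8 0 0 0 0; .6 -.8 -.9 0 0 0 0; .25 -.3 -.9 0 0 0 0; 0 0 -.9 0 0 0 0; 0 0 -.4 0 0 0 0; 0 0 0 0 0 0 0;0 0 0 0 0 0 0'; python3 - <<'E'
from workcell import bot,imaging
import cv2
print(bot.get_obs()["position"],bot.get_obs()["eef_rot"])
f=imaging.grab_frame("scene")[135:245,170:350,::-1]
cv2.imwrite("pics/s1.png",cv2.resize(f,None,fx=4,fy=4,interpolation=cv2.INTER_CUBIC))
E
```

```text
time_s: 3.3
position: [0.5871, -0.0693, 0.1032]
eef_rot: [-179.8, -0.4, -159.4]
contact_force: [0.2, -0.8, 0.2]
opening: -0.0002
[ 0.58711561 -0.06929821  0.10320569] [-179.76060512   -0.42727687 -159.4335755 ]
```

View pics/s1.png

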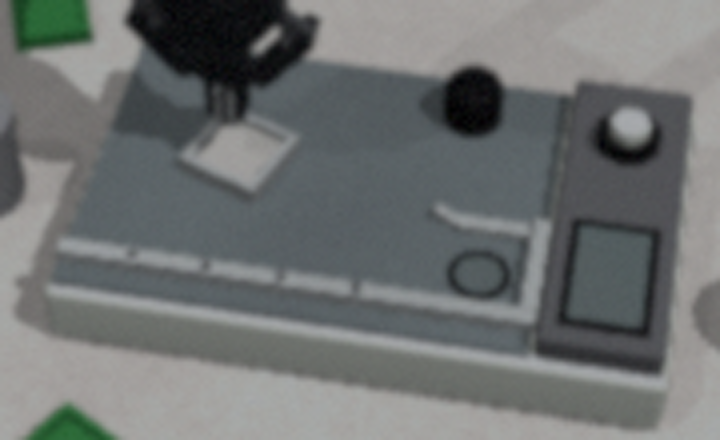

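```bash
python3 - <<'E'
from h import *
for X in [(.5871,-.0693,.1032),(.584,-.0634,.103),(.584,-.0634,.068)]:
    p=proj("scene",X);print((p-[170,135]+.5)*4-.5)
E
```

```text
[226.91898289 115.07439495]
[236.75750166 115.74742681]
[239.23121393 151.26550791]
```

Tips appear at crop (226,115), as projected. Calibration agrees, so I'll centre the tips over the recess and lower them.

```bash
python3 -m inch '-.12 .24 -.4 0 0 0 0; 0 0 -.4 0 0 0 0; 0 0 -.25 0 0 0 0; 0 0 0 0 0 0 0; 0 0 0 0 0 0 0'
```

```text
time_s: 3.85
position: [0.585, -0.0619, 0.0774]
eef_rot: [-179.6, -0.2, -159.3]
contact_force: [0.4, 1.0, 0.5]
opening: -0.0004
```

```bash
python3 -m inch '0 -.05 -.15 0 0 0 0; 0 0 -.12 0 0 0 0; 0 0 0 0 0 0 0; 0 0 0 0 0 0 0'
```

```text
time_s: 4.25
position: [0.5854, -0.0635, 0.0705]
eef_rot: [-179.6, -0.2, -159.4]
contact_force: [1.1, -0.5, -0.3]
opening: 0.0
```

```bash
python3 -m inch '.225 .084 0 0 0 0 0; .225 .084 0 0 0 0 0; .225 .084 0 0 0 0 0; .225 .084 0 0 0 0 0; .225 .084 0 0 0 0 0; .225 .084 0 0 0 0 0; .225 .084 0 0 0 0 0; .225 .084 0 0 0 0 0'; python3 - <<'E'
from workcell import bot,imaging
import cv2
f=imaging.grab_frame("scene")[135:245,170:350,::-1]
cv2.imwrite("pics/s2.png",cv2.resize(f,None,fx=4,fy=4,interpolation=cv2.INTER_CUBIC))
E
```

```text
time_s: 5.05
position: [0.6342, -0.0452, 0.0707]
eef_rot: [-179.6, -0.2, -159.4]
contact_force: [-1.0, -0.6, 1.1]
opening: -0.0001
```

View pics/s2.png

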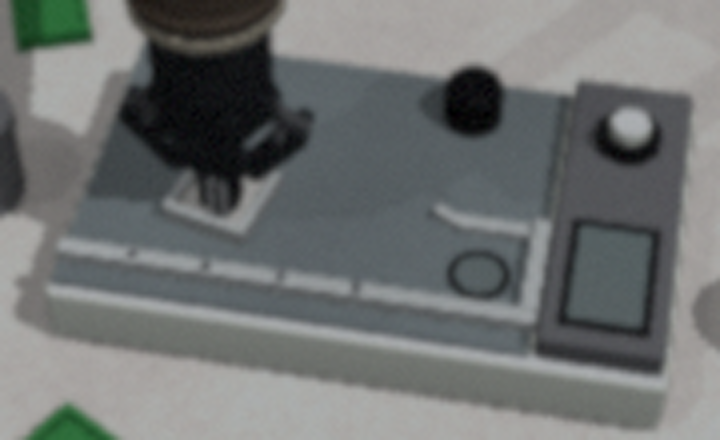

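The tile has been pushed to crop ~(222,195) and is turning towards square. I'll keep pushing to the rail.

```bash
python3 -m inch '.2 .075 0 0 0 0 0; .2 .075 0 0 0 0 0; .2 .075 0 0 0 0 0; .2 .075 0 0 0 0 0; .1 .037 0 0 0 0 0;.1 .037 0 0 0 0 0'
```

```text
time_s: 5.7
position: [0.6615, -0.035, 0.0706]
eef_rot: [-179.6, -0.2, -159.3]
contact_force: [-13.1, -6.5, 3.7]
opening: -0.0
```

```bash
python3 -m inch '.06 .022 0 0 0 0 0; .06 .022 0 0 0 0 0; .06 .022 0 0 0 0 0'; python3 - <<'E'
from workcell import bot,imaging
import cv2
for n,s in(("scene",(slice(135,245),slice(170,350))),("top",(slice(155,305),slice(160,350)))):
    f=imaging.grab_frame(n)[s][:,:,::-1]
    cv2.imwrite(f"pics/{n}3.png",cv2.resize(f,None,fx=4,fy=4,interpolation=cv2.INTER_CUBIC))
E
```

```text
time_s: 6.0
position: [0.6613, -0.035, 0.0702]
eef_rot: [-179.7, -0.8, -159.3]
contact_force: [-11.0, -6.1, 9.1]
opening: 0.0
```

View pics/scene3.png

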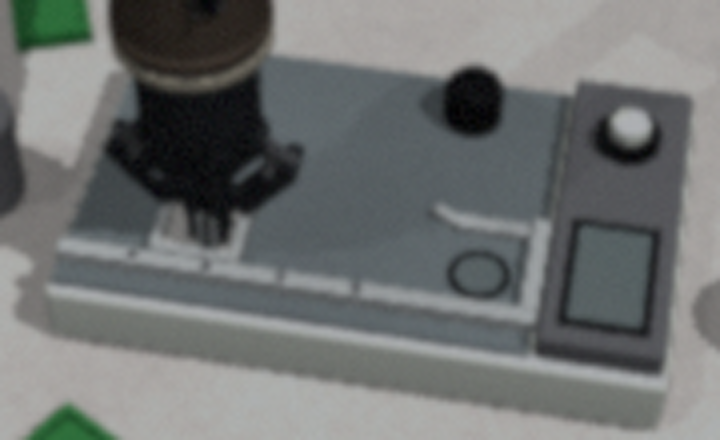

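View pics/top3.png

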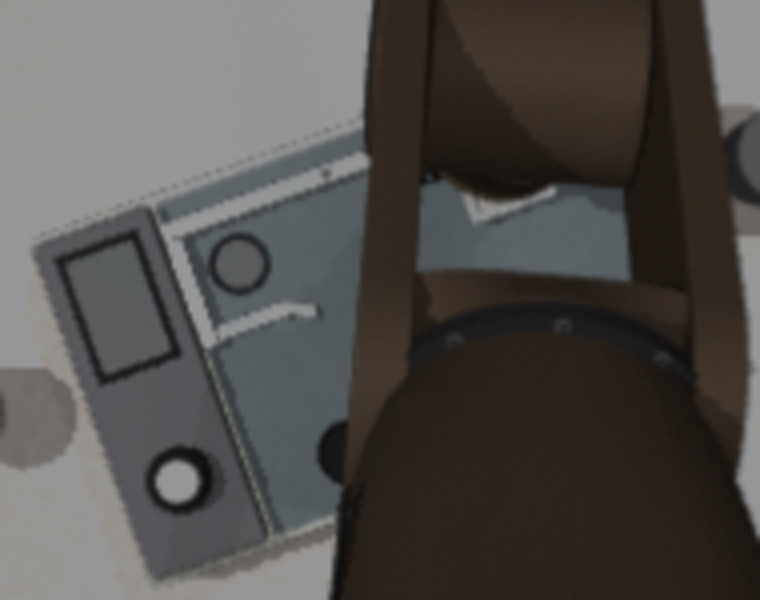

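Tile is flush: its +x edge runs parallel along the rail's inner face at crop (155–240, 245) in the scene view. Next I'll slide it along the rail with light pressure towards the rail.

```bash
python3 -m inch '-.075 .314 .02 0 0 0 0; -.075 .314 0 0 0 0 0; -.075 .314 0 0 0 0 0; -.075 .314 0 0 0 0 0'; cat > r.py <<'E'
from h import *
o=bot.get_obs();p=o["position"];f=o["contact_force"]
P=np.array([.56148,.03755]);a=.35798;R=np.array([[np.cos(a),np.sin(a)],[-np.sin(a),np.cos(a)]])
print("reader xy mm",(R@(p[:2]-P)*1e3).round(1),"z",p[2].round(4),"f reader",(R@f[:2]).round(1),f[2].round(1))
E
python3 r.py
```

```text
time_s: 6.5
position: [0.6507, -0.0068, 0.0702]
eef_rot: [-179.7, -1.2, -159.4]
contact_force: [-5.6, -12.0, 4.8]
opening: 0.0001
reader xy mm [ 68.  -72.8] z 0.0702 f reader [-9.5 -9.3] 4.8
```

```bash
python3 -m inch '-.08 .312 0 .01 -.03 0 0; -.08 .312 0 .01 -.03 0 0; -.08 .312 0 .01 -.03 0 0; -.08 .312 0 .01 -.03 0 0;-.08 .312 0 .01 -.03 0 0; -.08 .312 0 .01 -.03 0 0; -.08 .312 0 .01 -.03 0 0; -.08 .312 0 .01 -.03 0 0'; python3 r.py
```

```text
time_s: 7.3
position: [0.6293, 0.051, 0.0701]
eef_rot: [-179.4, -0.1, -159.4]
contact_force: [-3.1, -7.6, 4.1]
opening: -0.0002
reader xy mm [ 68.2 -11.1] z 0.0701 f reader [-5.6 -6. ] 4.1
```

```bash
python3 -m inch '-.08 .312 0 0 -.01 0 0; -.08 .312 0 0 -.01 0 0; -.08 .312 0 0 -.01 0 0; -.08 .312 0 0 -.01 0 0;-.08 .312 0 0 -.01 0 0; -.08 .312 0 0 -.01 0 0; -.08 .312 0 0 -.01 0 0; -.08 .312 0 0 -.01 0 0'; python3 r.py;  python3 - <<'E'
from workcell import bot,imaging
import cv2
f=imaging.grab_frame("scene")[135:245,170:350,::-1]
cv2.imwrite("pics/s4.png",cv2.resize(f,None,fx=4,fy=4,interpolation=cv2.INTER_CUBIC))
E
```

```text
time_s: 8.1
position: [0.6077, 0.1092, 0.0701]
eef_rot: [-179.0, -0.2, -159.4]
contact_force: [-3.4, -8.9, 3.9]
opening: 0.0001
reader xy mm [68.4 50.9] z 0.0701 f reader [-6.3 -7.2] 3.9
```

View pics/s4.png

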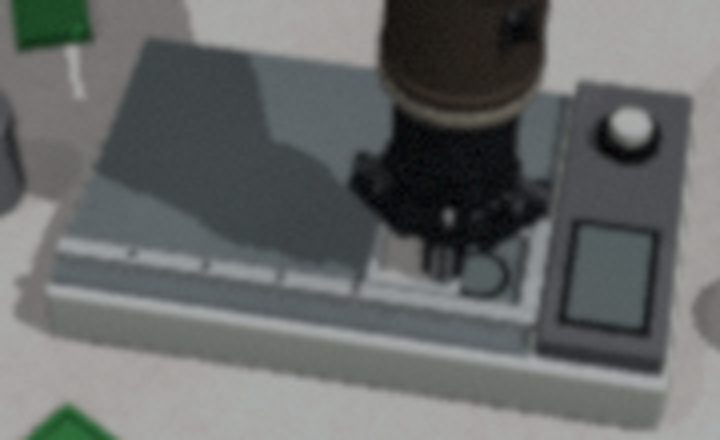

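The tile, at crop x≈368–465, is on the rail and entering the nest, with the window at (485,275) still partly visible. I'll continue slowly to the stop.

```bash
python3 -m inch '-.08 .312 0 0 -.01 0 0; -.08 .312 0 0 -.01 0 0; -.08 .312 0 0 -.01 0 0; -.03 .17 0 0 -.01 0 0;-.03 .17 0 0 -.01 0 0'; python3 r.py; python3 -m inch '-.02 .13 0 0 -.01 0 0;-.02 .13 0 0 -.01 0 0'; python3 r.py
```

```text
time_s: 8.65
position: [0.5965, 0.1395, 0.0701]
eef_rot: [-178.8, -0.3, -159.3]
contact_force: [-2.5, -8.0, 3.5]
opening: -0.0001
reader xy mm [68.5 83.2] z 0.0701 f reader [-5.1 -6.6] 3.5
time_s: 8.85
position: [0.5944, 0.1451, 0.0701]
eef_rot: [-178.7, -0.3, -159.3]
contact_force: [-2.1, -8.1, 2.7]
opening: -0.0001
reader xy mm [68.5 89.2] z 0.0701 f reader [-4.8 -6.8] 2.7
```

```bash
python3 -m inch '-.02 .11 0 0 0 0 0;-.02 .11 0 0 0 0 0'; python3 r.py; python3 -m inch '-.02 .11 0 0 0 0 0;-.02 .11 0 0 0 0 0'; python3 r.py
```

```text
time_s: 9.05
position: [0.5935, 0.1476, 0.0701]
eef_rot: [-178.5, -0.5, -159.2]
contact_force: [8.6, -41.4, -3.0]
opening: 0.0003
reader xy mm [68.5 91.9] z 0.0701 f reader [ -6.5 -41.8] -3.0
time_s: 9.25
position: [0.5936, 0.1474, 0.0702]
eef_rot: [-178.1, -0.6, -159.1]
contact_force: [4.5, -28.7, 0.9]
opening: 0.0001
reader xy mm [68.5 91.6] z 0.0702 f reader [ -5.8 -28.5] 0.9
```

Hard stop at ~42 N along +y. I'll back off inside the recess, lift clear and look.

```bash
python3 -m inch '-.07 -.154 0 0 0 0 0; -.07 -.154 0 0 0 0 0; 0 0 0 0 0 0 0; 0 0 .3 0 0 0 0;0 0 .8 0 0 0 0; 0 0 .8 0 0 0 0; 0 0 .8 0 0 0 0'; python3 r.py; python3 -m inch '-.9 0 0 0 0 0 0; -.9 0 0 0 0 0 0; -.9 0 0 0 0 0 0; -.9 0 0 0 0 0 0; -.9 .3 0 0 0 0 0; -.5 .3 0 0 0 0 0;0 0 0 0 0 0 0'; python3 r.py; python3 - <<'E'
from workcell import bot,imaging
import cv2
for n,s in(("scene",(slice(135,245),slice(170,350))),("top",(slice(155,305),slice(160,350)))):
    f=imaging.grab_frame(n)[s][:,:,::-1]
    cv2.imwrite(f"pics/{n}5.png",cv2.resize(f,None,fx=4,fy=4,interpolation=cv2.INTER_CUBIC))
E
```

```text
time_s: 9.95
position: [0.589, 0.1393, 0.1388]
eef_rot: [-178.2, -0.8, -159.2]
contact_force: [-0.3, 0.9, 0.1]
opening: -0.0003
reader xy mm [61.4 85.7] z 0.1388 f reader [0.  0.9] 0.1
time_s: 10.65
position: [0.4634, 0.1579, 0.1465]
eef_rot: [-178.1, -0.1, -159.1]
contact_force: [-0.8, -0.4, 0.5]
opening: 0.0001
reader xy mm [-49.7 147. ] z 0.1465 f reader [-0.9 -0.1] 0.5
```

View pics/scene5.png

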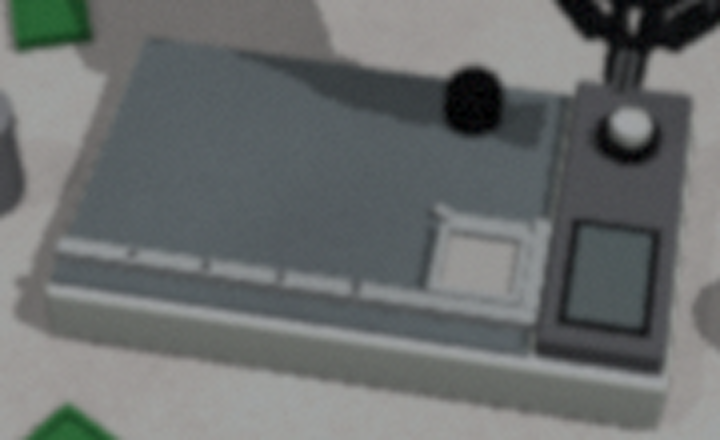

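View pics/top5.png

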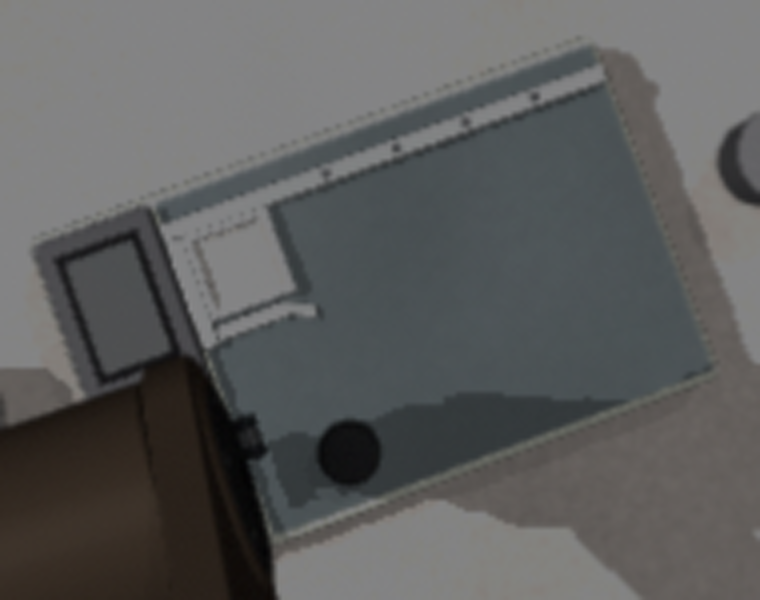

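The tile is seated in the corner: in the top view there is a dark gap only on the guide side, and the trailing edge runs (274,207)→(302,293). Numeric check next.

```bash
python3 - <<'E'
from h import *
P=[.56148,.03755,.35798]
for n in("top","scene"):
  for X in [(85,45,74),(25,45,74),(31,51,74),(79,51,74),(79,99,74),(31,99,74)]:
    p=proj(n,place(P,np.array(X)/1e3));print(n,X,((p-OFF[n]+.5)*4-.5).round(0))
print(place(P,(-.065,.159,.088)))
E
python3 - <<'E'
import cv2
a=cv2.imread("pics/scene5.png")[180:330,400:560];b=cv2.imread("pics/top5.png")[190:340,150:330]
cv2.imwrite("pics/z5.png",cv2.hconcat([cv2.resize(a,(400,375)),cv2.convertScaleAbs(cv2.resize(b,(400,375)),alpha=1.5)]))
E
```

```text
top (85, 45, 74) [264. 207.]
top (25, 45, 74) [295. 291.]
top (31, 51, 74) [284. 286.]
top (79, 51, 74) [259. 218.]
top (79, 99, 74) [191. 244.]
top (31, 99, 74) [216. 311.]
scene (85, 45, 74) [427. 287.]
scene (25, 45, 74) [442. 218.]
scene (31, 51, 74) [449. 226.]
scene (79, 51, 74) [438. 282.]
scene (79, 99, 74) [512. 293.]
scene (31, 99, 74) [521. 237.]
[0.44488968 0.16369554 0.088     ]
```

View pics/z5.png

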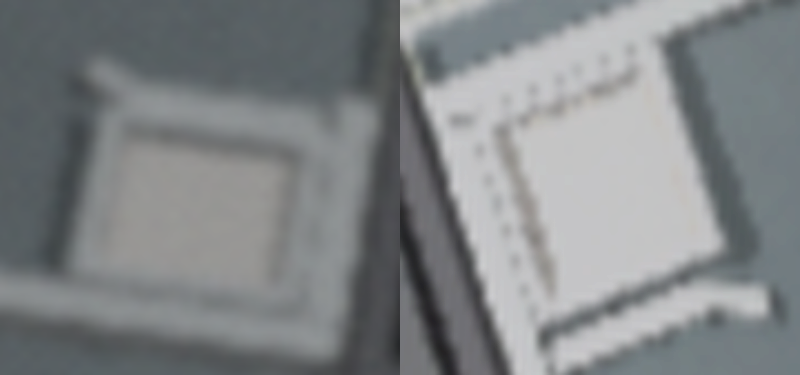

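The predicted home corners agree with what I see to about 1–3 crop px (1–2 mm). The tile is home, so now the button.

```bash
python3 -m inch '-.74 .23 -.4 0 0 0 0; 0 0 -.6 0 0 0 0; 0 0 -.5 0 0 0 0;0 0 -.2 0 0 0 0;0 0 0 0 0 0 0;0 0 0 0 0 0 0'; python3 r.py
```

```text
time_s: 11.35
position: [0.4533, 0.1642, 0.1038]
eef_rot: [-178.1, 0.3, -159.1]
contact_force: [-1.3, 0.8, 0.5]
opening: -0.0002
reader xy mm [-57.  156.5] z 0.1038 f reader [-0.9  1.2] 0.5
```

```bash
python3 -m inch '-.35 0 -.1 0 0 0 0; 0 0 -.15 0 0 0 0; 0 0 -.15 0 0 0 0;0 0 0 0 0 0 0'; python3 r.py
```

```text
time_s: 11.75
position: [0.4451, 0.1644, 0.0945]
eef_rot: [-178.1, 0.5, -159.2]
contact_force: [-0.4, -1.0, 4.6]
opening: -0.0002
reader xy mm [-64.6 159.6] z 0.0945 f reader [-0.7 -0.8] 4.6
```

```bash
python3 -m inch '0 0 -.12 0 0 0 0; 0 0 -.1 0 0 0 0'; python3 r.py;  python3 -m inch '0 0 -.1 0 0 0 0; 0 0 -.1 0 0 0 0'; python3 r.py
```

```text
time_s: 11.95
position: [0.4455, 0.1645, 0.0923]
eef_rot: [-178.1, 0.6, -159.2]
contact_force: [-24.2, -5.7, 101.9]
opening: 0.0001
reader xy mm [-64.2 159.6] z 0.0923 f reader [-24.7   3.1] 101.9
time_s: 12.15
position: [0.4454, 0.1645, 0.0927]
eef_rot: [-178.0, 0.7, -159.2]
contact_force: [-20.1, -4.6, 77.5]
opening: -0.0005
reader xy mm [-64.3 159.6] z 0.0927 f reader [-20.5   2.7] 77.5
```

Bottomed out hard (~102 N, more than intended). Releasing straight up.

```bash
python3 -m inch '0 0 .1 0 0 0 0; 0 0 .2 0 0 0 0; 0 0 .6 0 0 0 0; 0 0 .8 0 0 0 0; 0 0 .8 0 0 0 0;-.1 .9 .8 0 0 0 0; -.2 .9 .5 0 0 0 0;-.2 .9 .5 0 0 0 0'; python3 -m inch '-.2 .9 .5 0 0 0 0; -.2 .9 .5 0 0 0 0;-.2 .9 .5 0 0 0 0;-.2 .9 .5 0 0 0 0;0 .9 0 0 0 0 0;0 .9 0 0 0 0 0;0 0 0 0 0 0 0;0 0 0 0 0 0 0'; python3 r.py; python3 - <<'E'
from workcell import bot,imaging
import cv2
cv2.imwrite("pics/full6.png",imaging.grab_frame("top")[:,:,::-1])
for n,s in(("scene",(slice(135,245),slice(170,350))),("top",(slice(155,305),slice(160,350)))):
    f=imaging.grab_frame(n)[s][:,:,::-1]
    cv2.imwrite(f"pics/{n}6.png",cv2.resize(f,None,fx=4,fy=4,interpolation=cv2.INTER_CUBIC))
E
```

```text
time_s: 12.95
position: [0.4317, 0.2315, 0.2052]
eef_rot: [-178.0, 0.6, -159.4]
contact_force: [0.8, -1.0, -0.1]
opening: -0.0001
time_s: 13.75
position: [0.41, 0.375, 0.2596]
eef_rot: [-178.1, 0.8, -159.2]
contact_force: [-0.1, -0.6, -0.2]
opening: -0.0001
reader xy mm [-23.6 369.2] z 0.2596 f reader [-0.3 -0.6] -0.2
```

View pics/scene6.png

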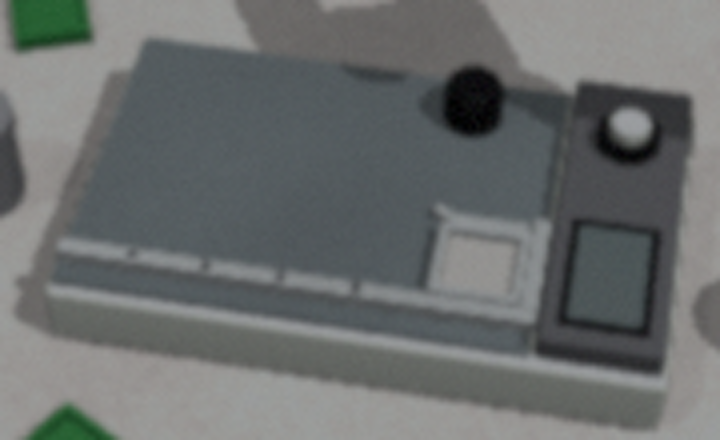

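View pics/full6.png

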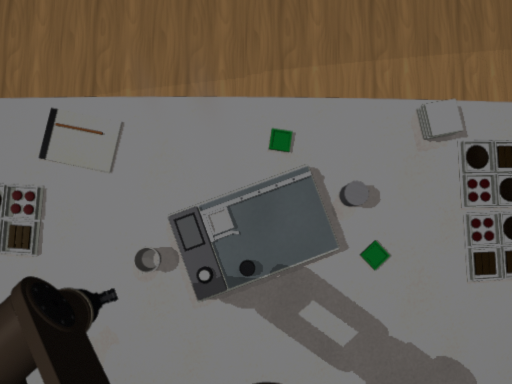

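```bash
python3 - <<'E'
from h import *
P=[.56148,.03755,.35798]
for z in(.088,.094,.1):
    p=proj("scene",place(P,(-.065,.159,z)));print(z,((p-OFF["scene"]+.5)*4-.5).round(0))
E
python3 - <<'E'
import cv2
a=cv2.imread("pics/scene6.png")[80:180,570:700]
cv2.imwrite("pics/b6.png",cv2.resize(a,None,fx=5,fy=5,interpolation=cv2.INTER_CUBIC))
E
```

```text
0.088 [629. 131.]
0.094 [630. 125.]
0.1 [631. 119.]
```

View pics/b6.png

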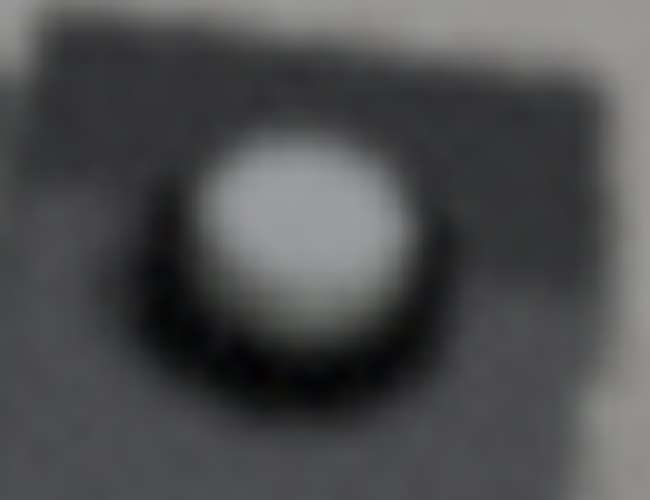

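```bash
python3 -c "
from workcell import bot
print(bot.close_job(), bot.get_obs()['time_s'])"
```

```text
the job is handed in; nothing more can be done
the job is handed in; nothing more can be done
```

The tile is home in the corner nest and the button has been pressed and has come back up. I handed the job in shortly after 13.8 s of the 51 s allowed, and the hand-in gave no verdict.

**Tile:** I pushed it from inside its recess with shut fingers. It squared up against the rail, then slid along the rail until it stopped hard against the end stop (about 42 N on the tool). In both camera views afterwards it sits flush with the rail and the end stop, with a gap only on the guide side. Its corners matched the predicted home position to about 1–2 mm, which is as fine as the pictures and calibration allow.

**Button:** It went down until it stopped and stands up again in the last picture. I inferred that it was fully down from the hard stop and the estimated heights, as there is no reading of its travel.

**Higher force than planned:** The press bottomed out at about 102 N on the wrist, against the 120 N limit. I only see the force at the end of each move, so a brief higher peak can't be ruled out.

**Left alone:** In the last pictures the black cup, the tin, the tasting cup and the green look-alikes stand where they were. The arm was clear of everything.

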